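# Index a turret of setting anvils the shorter way and lock it

### The arm

A 6-joint arm with a two-finger parallel gripper is mounted at the origin on a cart in front of the work surface, level with it; the furniture and walls round the work are solid. World frame = base frame: x ahead of the robot, y to its left, z up, the work surface at z = 0. Lengths are in mm, angles in rad, forces in N, time in s.
With the tool pointing down it reaches from about 350 to 775 mm from the base axis. Payload 7.3 kg.
Tool frame: the origin (TCP) lies at the very end of the fingers, on their centre line; the grasp point (between the pads) lies 19 mm behind it; z points along the fingers, y is the line along which they close (so a half turn about z gives the same grasp; the last joint's range is limited). The gripper opens to 92 mm and grips with 3 to 60 N. Pads are 19 mm wide; open, the fingers measure 130 mm over their backs; the gripper's body (75 mm by 190 mm) begins 47 mm behind the grasp point.
Start: joints at [-1.271, 0.342, 1.524, -0, 1.275, -0.146], TCP at [226.393, -473.699, 226.741] pointing down, gripper open.
Joint ranges: [-2.53, 2.53], [-0.77, 2.02], [0.04, 2.7], [-1, 4.14], [0.28, 2.66], [-3.11, 3.11]. Speed limits (rad/s): [2.57, 2.57, 3.14, 3.14, 3.14, 3.14].

### API

Orientations are given as [roll, pitch, yaw] about the fixed x, y, z axes, in that order (R = Rz(yaw) Ry(pitch) Rx(roll)).
In Python, from plant import bot gives the robot as it stands.
- The arm moves only by the tool send_rows, never from a script. Its argument "rows" is a list of rows, each an object of numbers: "x", "y", "z": the shift along the tool's x, y, z in units of 0.2 m (1.0 is 0.2 m); "ax", "ay", "az": the turn, a rotation vector about the tool's x, y, z in units of 60 degrees (1.0 is 60 degrees); "jaw": the opening, from -1 (shut) to 1 (fully open), so that 0 is half open. In form: [{"x": .., "y": .., "z": .., "ax": .., "ay": .., "az": .., "jaw": ..}, ...]. A call has exactly 10 rows; each row is the pose to reach, as a shift and turn from the pose commanded when the call began, along the tool's axes at that moment; what a row does not reach only later rows make up. A row lasts 1/8 s, in which the tool goes at most 62.5 mm and 10.7 degrees, less where a joint would pass 70% of its speed; a pose out of reach is approached as far as the arm can. A call with a number of a shift or a turn outside -1 to 1 is refused whole. A call with a gripper value outside its range is refused whole. The fingers move at their own pace and stop on an object; the grip force is fixed at half the most. Time passes only in rows, so rows that repeat a pose let the fingers close, or fill a call up. It gives the time, the measured TCP pose, the force, the opening and the grip force at its end, in the units of the state.
- bot.get_obs(): the state, without advancing time (a new reading comes with each control period).
- bot.capture(name): name is "side" or "top"; returns (picture, depth): 420x560x3 uint8, red, green, blue; 420x560 float32, mm along the optical axis (not along the pixel's ray), 0 where there is no reading.
- bot.camera_model(name): a dict with "vertical_fov" (degrees; the focal length in pixels is half the picture's height over the tangent of half this angle, whatever the lens; pixels are square), "cx", "cy" (the principal point, pixels), "R" (3x3) and "t" (3): a world point X has camera coordinates R X + t. Camera axes: x right, y down, z forward; pixel columns grow to the right and rows downward; lengths in mm; the calibration is good to about 2 mm. A picture is of the moment at which its call begins. camera_model takes no time and is no camera call.
- bot.close_job(): hands the job in; it is judged then, once.
The state is a dict: "time": time; "joint_positions": joint angles; "dq": joint speeds; "tau": joint torques, N m; "tool_pos": TCP position; "tcp_rot": TCP orientation; "contact_force": force on the tool from outside, world axes, zero at the start; "moment": the same for the moment, N m; "grip_width": finger opening in mm; "finger_force": force on a finger pad.
Only numpy, scipy, OpenCV 4.12 (cv2) and the standard library are available. Lean on these libraries where they do the work, as an engineer would, in place of code of your own. Each camera call takes 0.05 s, during which the arm holds its last target. There are 200 camera calls.

### The job

The anvil turret has been left unlocked between two stations. Lift its sprung index pin by the knob, swing the turret the shorter way round until the low dished anvil stands under the horseshoe-shaped work foot, and let the pin find its hole there by feel so that it is fully home and the turret is locked. Move the pin gently, without forcing it down on the ring or sideways against a hole, keep the anvils in their collars, and leave the other things where they are.

Things in the scene. Friction and masses are not known exactly. Their poses are not given: they have to be found in the camera images.
- turret (a joint): turn of the turret about its upright axis, rad, 0 at the start, growing anticlockwise seen from above; no stops, it can go round and round. A dark steel plate, 158 mm wide, with six steel collars 60 deg apart, 52 mm from the axis; an arm on its rim carries the index pin. Slight drag at the knob (1 N, 3 N with the pin riding); it stays where it is left.
- pin (a joint): height of the index pin above fully home, m: 0 on the bottom of a hole (home, turret locked), 0.012 when its tip rides on the flat top of the index ring (so at the start), 0.026 at most. A spring of about 5 N always pushes it down: over a hole it drops in by itself if the knob is not held up. The pin is 8 mm thick, flat-ended, and bends if loaded with over 18 N, spring included.
- stand: the fixed round stand, 210 mm wide; origin under its middle on the bench, x towards the work foot. Round it lies the steel index ring with six holes, 11 mm wide, 12 mm deep, 60 deg apart, 88 mm from the axis, one for each anvil. The ring was clamped by eye: every hole lies up to 0.10 rad (9 mm at the knob), either way, off the turn that centres its anvil under the foot; this is not measured.
- pin_tip: lower end of the index pin, hidden between the handle arm and the index ring; origin in the middle of its flat end: 28 mm above the bench when it rides on the ring, 16 mm when it is home
- knob (a point): centre of the black round knob on the index pin: 27 mm wide, 29 mm high, upright, on a thin stem; it revolves freely on the pin, so the hand need not turn with the turret. It goes round the turret's axis at 88 mm radius, 111 mm above the bench when the pin is home, 123 mm when it rides on the ring. Nothing else on the stand is higher than 86 mm.
- foot (a point): centre of the fixed horseshoe-shaped work foot (bent 8 mm steel bar, 52 mm wide inside, open outwards), 73 mm above the bench and 52 mm from the turret's axis, on a short arm of the pillar over the working station. The stand's place and direction on the bench vary.
- pivot (a point): top of the hexagon nut on the fixed pillar in the middle of the turret: a point on the turret's axis, 86 mm above the bench
- dish_centre (a point): centre of the low dished anvil: a plain steel disc, 41 mm wide, 13 mm high, with a hollow top and no stub, loose (1 mm play all round) in one collar, 48 mm above the bench, 52 mm from the axis. The five other anvils carry an upright stub 10 to 20 mm wide on the same 41 mm flange. It starts 80 to 160 deg from the foot, on either side.
- stake_a_centre (a point): another anvil, thin stub of 12 mm diameter, 20 mm high, loose in its collar; point on its axis 10 mm above its underside
- stake_b_centre (a point): another anvil, thick stub of 20 mm diameter, 17 mm high, loose in its collar; point on its axis 10 mm above its underside
- stake_c_centre (a point): another anvil, stub of 16 mm diameter, 21 mm high, loose in its collar; point on its axis 10 mm above its underside
- rivet_tin: flat tin box, 76 x 104 x 30 mm, behind the stand; origin under its middle; a bystander
- belt: leather belt strip, 34 x 260 x 4 mm, to the right; origin under its middle; a bystander
- fob: key fob, 26 x 91 x 6 mm, to the right near the front; origin under its middle; a bystander
- tape_measure: tape measure, 56 x 109 x 34 mm, behind the vice; origin under its middle; a bystander
- awl: stitching awl with a turned handle, 23 x 153 x 23 mm, to the right; origin under its middle; a bystander
Mind the look-alikes: they are no part of the job. Leave any blue look-alike of the part that bears dish_centre alone.

How it is judged:
By the outcome, as a careful person would: the job done as asked, in the order asked, and still so for the second after the job is handed in, with the robot touching nothing.
It also fails if it takes over 45 s, if anything falls off the work surface, if the arm or the gripper's body presses on something with over 40 N, if the wrist force passes 120 N, or if a joint passes its speed limit or range.

## Working session

There is one attempt and no reset: what is moved stays moved. The work goes in short steps, Python scripts to look and compute and a tool call to move; the robot and the scene stay as the last step left them, time stands still between calls to the robot, and variables do not carry over. Pictures are saved under pics/ and viewed, at most 10 in all, crops included, and the job is handed in when it is done.

Besides the shell and the picture viewer there is one more tool, called after "Request:" as name([rows], argument=value, ...), one row to a line, values as JSON. send_rows: Moves the arm, as the interface text tells. Its arguments: {"type":"object","properties":{"rows":{"type":"array","items":{"type":"object","properties":{"x":{"type":"number","minimum":-1,"maximum":1},"y":{"type":"number","minimum":-1,"maximum":1},"z":{"type":"number","minimum":-1,"maximum":1},"ax":{"type":"number","minimum":-1,"maximum":1},"ay":{"type":"number","minimum":-1,"maximum":1},"az":{"type":"number","minimum":-1,"maximum":1},"jaw":{"type":"number"}}}}},"required":["rows"]}

```bash
mkdir -p pics; cat > h.py <<'E'
import numpy as np, cv2
from plant import bot
def cap(n,f=None):
    p,d=bot.capture(n)
    if f: cv2.imwrite('pics/'+f,p[:,:,::-1])
    return p,d
def world(n,d):
    m=bot.camera_model(n); h,w=d.shape
    f=h/2/np.tan(np.radians(m['vertical_fov'])/2)
    v,u=np.mgrid[:h,:w]
    c=np.stack([(u-m['cx'])/f*d,(v-m['cy'])/f*d,d],-1)
    X=(c-np.array(m['t']))@np.array(m['R']); X[d==0]=np.nan
    return X
E
python3 - <<'E'
from h import *
for n in('top','side'):
    p,d=cap(n,n+'0.png'); np.save(n+'0.npy',world(n,d)); m=bot.camera_model(n); print(n,m)
print(bot.get_obs())
E
```

```text
top {'vertical_fov': 42.72175296883682, 'cx': 279.02413440102566, 'cy': 205.9166291749222, 'R': array([[-0.01098993, -0.99974231, -0.01986283],
       [-0.99394127,  0.01309434, -0.10912971],
       [ 0.10936168,  0.01854316, -0.99382905]]), 't': array([ -28.986608  ,  665.30065748, 1256.57625094])}
side {'vertical_fov': 50.23451977915235, 'cx': 285.7434892532689, 'cy': 214.1109742393883, 'R': array([[ 0.84758703, -0.5305396 ,  0.0111341 ],
       [-0.24250195, -0.40591191, -0.8811517 ],
       [ 0.47200534,  0.74415271, -0.47270255]]), 't': array([-581.60982886,  229.47823675, 1009.70854233])}
{'time': 0.1, 'joint_positions': array([-1.27100777e+00,  3.42624404e-01,  1.52487916e+00,  2.89112116e-05,
        1.27537758e+00, -1.45983250e-01]), 'dq': array([-0.00020918, -0.00345343, -0.00193176, -0.00091837, -0.00129096,
       -0.00054464]), 'tau': array([ 1.53346547e-03, -4.32003808e+01, -2.44694442e+01,  7.18684564e-02,
        5.25806041e-02, -5.63970434e-05]), 'tool_pos': array([ 226.29198791, -473.35495175,  226.14409325]), 'tcp_rot': array([-3.14032189e+00, -2.14784686e-04,  4.45763231e-01]), 'contact_force': array([ 0.93127652,  0.81721385, -0.28214997]), 'moment': array([ 0.07365179, -0.04490213, -0.00182897]), 'finger_force': 0.0, 'grip_width': 91.7453452542043}
```

View pics/top0.png

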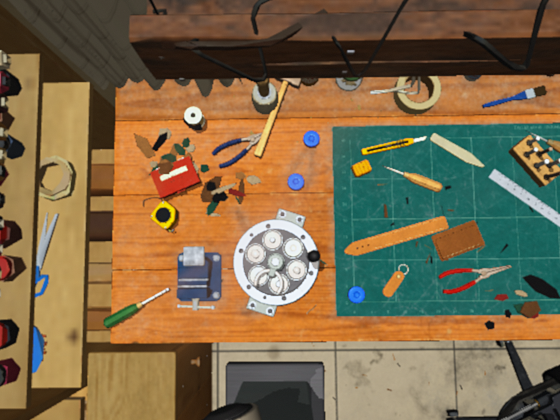

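View pics/side0.png

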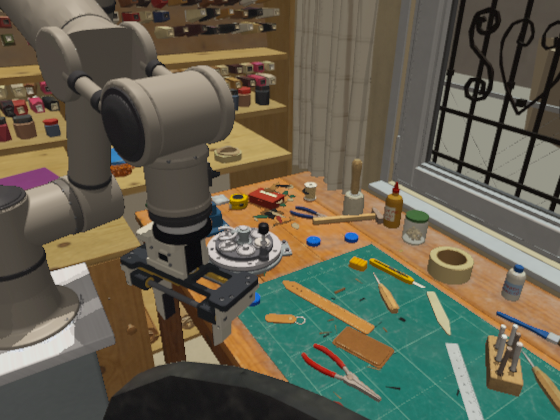

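The top view shows the stand at about (276,262), the knob at (314,256) and blue look-alike discs elsewhere. I'll zoom in on the stand.

```bash
python3 - <<'E'
from h import *
p=cv2.imread('pics/top0.png')[205:320,225:330]
s=cv2.imread('pics/side0.png')[215:280,195:300]
a=cv2.resize(p,None,fx=5,fy=5,interpolation=cv2.INTER_CUBIC)
cv2.imwrite('pics/crop0.png',a)
cv2.imwrite('pics/crop1.png',cv2.resize(s,None,fx=6,fy=6,interpolation=cv2.INTER_CUBIC))
X=np.load('top0.npy')
for u,v in [(314,256),(276,262),(276,258),(275,241),(296,247),(297,269),(276,283),(255,274),(254,252)]: print(u,v,X[v,u].round())
# knob: points z>100 ; pivot
m=(X[...,2]>100)&(X[...,2]<140)&(np.hypot(X[...,0]-X[262,276,0],X[...,1]-X[262,276,1])<120)
print(m.sum(),np.median(X[m],0))
# ring top outline z~28
m=(X[...,2]>22)&(X[...,2]<33)&(np.hypot(X[...,0]-X[262,276,0],X[...,1]-X[262,276,1])<125)
P=X[m]; print(m.sum())
c,r=cv2.minEnclosingCircle(P[:,:2].astype(np.float32)); print(c,r)
E
```

```text
314 256 [ 542. -114.  136.]
276 262 [530. -30.  85.]
276 258 [540. -30.  84.]
275 241 [580. -27.  51.]
296 247 [565. -76.  54.]
297 269 [514. -78.  60.]
276 283 [482. -28.  58.]
255 274 [503.  21.  47.]
254 252 [554.  22.  62.]
117 [ 544.48691304 -114.68797409  134.73268702]
1843
(523.443115234375, -25.485759735107422) 110.26116943359375
```

View pics/crop0.png

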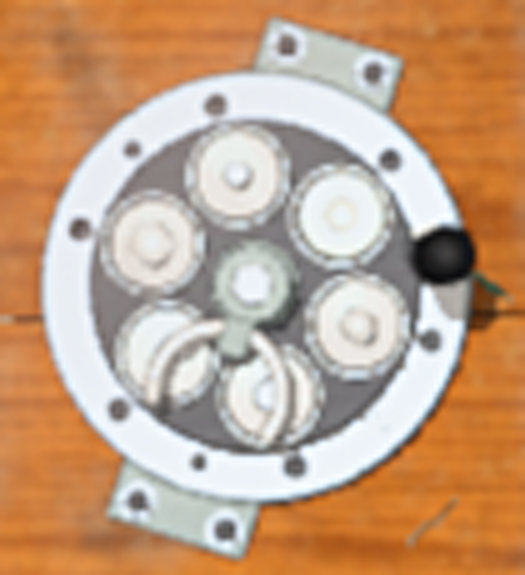

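View pics/crop1.png

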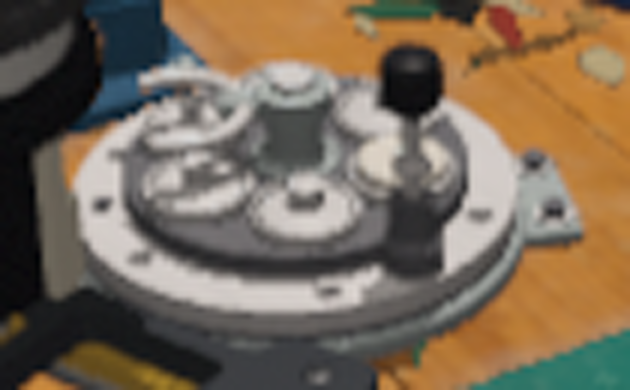

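The crops show the dished anvil at about crop (342,214): plain, with no stub. The foot points to the lower left at about (215,400), and the lugs lie along the same axis. The six index holes are visible, and the target is near (118,408). Next I'll measure these accurately.

```bash
cat >> h.py <<'E'
def onplane(n,uv,z):
    m=bot.camera_model(n); f=210/np.tan(np.radians(m['vertical_fov'])/2)
    R=np.array(m['R']); C=-R.T@np.array(m['t'])
    r=R.T@np.array([(uv[0]-m['cx'])/f,(uv[1]-m['cy'])/f,1]); return (C+r*(z-C[2])/r[2])[:2]
E
python3 - <<'E'
from h import *
from scipy.optimize import least_squares as LS
img=cv2.imread('pics/top0.png'); g=cv2.cvtColor(img,6).astype(float)
hol=[(217,104),(390,160),(430,340),(295,466),(118,408),(80,228)]
H=[]
for cu,cv in hol:
    u0,v0=cu/5+225-.4,cv/5+205-.4; u,v=int(round(u0)),int(round(v0))
    w=g[v-3:v+4,u-3:u+4]; W=np.clip(np.percentile(w,75)-w,0,None)-15; W=np.clip(W,0,None)
    vv,uu=np.mgrid[v-3:v+4,u-3:u+4]; yy=np.hypot(uu-u0,vv-v0)<3.2; W=W*yy
    H.append(onplane('top',((W*uu).sum()/W.sum(),(W*vv).sum()/W.sum()),28))
H=np.array(H)
c=LS(lambda q:np.hypot(*(H-q).T)-88,[528,-28]).x
piv=onplane('top',(252/5+225-.4,284/5+205-.4),86)
print('axis from holes',c,'res',np.hypot(*(H-c).T)-88,'pivot',piv)
ang=lambda p:np.degrees(np.arctan2(*(np.array(p)-c)[::-1]))
print('holes',[round(float(ang(h)),1) for h in H]); print(H.round(1))
cr=lambda a,z:onplane('top',(a[0]/5+225-.4,a[1]/5+205-.4),z)
for n,a,z in [('dish',(341,215),50),('a1',(238,175),46),('a2',(154,242),46),('a3',(358,323),46),('a4',(168,353),46),('a5',(270,393),46),('lug1',(330,65),10),('lug2',(188,512),10),('footarm',(236,342),73),('tip1',(155,400),73),('tip2',(270,440),73)]:
    p=cr(a,z);print(n,p.round(1),round(float(ang(p)),1),round(float(np.hypot(*(p-c))),1))
hsv=cv2.cvtColor(img,cv2.COLOR_BGR2GRAY)[245:270,300:328]
m=(hsv<70).astype(np.uint8);n,l,s,ce=cv2.connectedComponentsWithStats(m);i=1+s[1:,4].argmax();uv=ce[i]+[300,245];print(s[i])
for z in (123,130,137):
    k=onplane('top',uv,z);print('knob',z,uv,k.round(1),ang(k),np.hypot(*(k-c)))
X=np.load('top0.npy');print('vice z',np.nanmax(X[240:315,170:225,2]),X[290,200])
E
```

```text
axis from holes [532.31770117 -26.74625921] res [-0.28230365 -0.02656653 -0.23134094 -0.15516917 -0.15271345 -0.10638249] pivot [531.80779807 -27.33729017]
holes [11.7, -48.4, -108.4, -168.0, 132.1, 71.9]
[[ 618.2   -9. ]
 [ 590.8  -92.5]
 [ 504.6 -110. ]
 [ 446.4  -45.1]
 [ 473.5   38.5]
 [ 559.6   56.8]]
dish [564.  -68.7] -53.0 52.6
a1 [583.6 -20.1] 7.4 51.7
a2 [552.4  20. ] 66.8 50.9
a3 [513.2 -76. ] -111.2 52.9
a4 [500.2  13.7] 128.5 51.7
a5 [481.  -34.2] -171.7 51.9
lug1 [638.6 -64.6] -19.6 112.8
lug2 [423.4   6.7] 162.9 113.9
footarm [505.4 -19.3] 164.6 28.0
tip1 [479.2  18.3] 139.7 69.6
tip2 [460.5 -34.5] -173.8 72.2
[  7   6  13  11 119]
knob 123 [313.38655462 255.93277311] [ 542.7 -113.7] -83.20225388690082 87.54983687805289
knob 130 [313.38655462 255.93277311] [ 542.6 -113.4] -83.25130627344078 87.23088320493892
knob 137 [313.38655462 255.93277311] [ 542.5 -113.1] -83.30071865317382 86.91199393704238
vice z 115.00672245020925 [469.76892808 140.87325483 107.73044507]
```

```bash
cat > nav.py <<'E'
# commanded pose (x,y,z,yaw deg), tool kept pointing down; "to" gives units, "did" records what was sent
import json,sys,numpy as np
F='cmd.json'
def load():
    try: return json.load(open(F))
    except OSError: return [226.393,-473.699,226.741,np.degrees(.4458)]
def to(x,y,z,yaw=None,q=None):
    q=q or load(); t=np.radians(q[3]); dx,dy=x-q[0],y-q[1]
    return dict(x=round((dx*np.cos(t)+dy*np.sin(t))/200,3),y=round((dx*np.sin(t)-dy*np.cos(t))/200,3),
      z=round((q[2]-z)/200,3),az=round(-((yaw-q[3]) if yaw is not None else 0)/60,3))
def did(x=0,y=0,z=0,az=0):
    q=load(); t=np.radians(q[3])
    q=[q[0]+200*(x*np.cos(t)+y*np.sin(t)),q[1]+200*(x*np.sin(t)-y*np.cos(t)),q[2]-200*z,q[3]-60*az]
    json.dump(q,open(F,'w')); return q
E
python3 - <<'E'
from nav import *
a=dict(x=1.0,y=-.4,az=-.6); print(did(**a)); print(to(542.6,-114.4,200,96.8))
E
```

```text
[np.float64(372.3518155778702), np.float64(-315.28175297460416), 226.741, np.float64(61.5424585069321)]
{'x': np.float64(1.289), 'y': np.float64(0.27), 'z': 0.134, 'az': -0.588}
```

Request:
send_rows([
  {"x": 0.3, "y": -0.12, "az": -0.15, "jaw": 0.3},
  {"x": 0.6, "y": -0.24, "az": -0.3, "jaw": 0.3},
  {"x": 0.9, "y": -0.36, "az": -0.45, "jaw": 0.3},
  {"x": 1.0, "y": -0.4, "az": -0.6, "jaw": 0.3},
  {"x": 1.0, "y": -0.4, "az": -0.6, "jaw": 0.3},
  {"x": 1.0, "y": -0.4, "az": -0.6, "jaw": 0.3},
  {"x": 1.0, "y": -0.4, "az": -0.6, "jaw": 0.3},
  {"x": 1.0, "y": -0.4, "az": -0.6, "jaw": 0.3},
  {"x": 1.0, "y": -0.4, "az": -0.6, "jaw": 0.3},
  {"x": 1.0, "y": -0.4, "az": -0.6, "jaw": 0.3},
])

```text
schema error: expected keys x, y, z, ax, ay, az, jaw
```

Request:
send_rows([
  {"x": 0.2, "y": -0.188, "z": 0, "ax": 0, "ay": 0, "az": -0.14, "jaw": 0.3},
  {"x": 0.4, "y": -0.376, "z": 0, "ax": 0, "ay": 0, "az": -0.28, "jaw": 0.3},
  {"x": 0.6, "y": -0.564, "z": 0, "ax": 0, "ay": 0, "az": -0.42, "jaw": 0.3},
  {"x": 0.8, "y": -0.752, "z": 0, "ax": 0, "ay": 0, "az": -0.56, "jaw": 0.3},
  {"x": 1.0, "y": -0.94, "z": 0, "ax": 0, "ay": 0, "az": -0.7, "jaw": 0.3},
  {"x": 1.0, "y": -0.94, "z": 0, "ax": 0, "ay": 0, "az": -0.7, "jaw": 0.3},
  {"x": 1.0, "y": -0.94, "z": 0, "ax": 0, "ay": 0, "az": -0.7, "jaw": 0.3},
  {"x": 1.0, "y": -0.94, "z": 0, "ax": 0, "ay": 0, "az": -0.7, "jaw": 0.3},
  {"x": 1.0, "y": -0.94, "z": 0, "ax": 0, "ay": 0, "az": -0.7, "jaw": 0.3},
  {"x": 1.0, "y": -0.94, "z": 0, "ax": 0, "ay": 0, "az": -0.7, "jaw": 0.3},
])

```text
time: 1.35
tool_pos: [325.5, -218.4, 226.6]
tcp_rot: [-3.141, 0.0, 1.177]
contact_force: [-0.5, -0.1, 0.1]
grip_width: 59.4
finger_force: 0.0
```

```bash
rm -f cmd.json; python3 - <<'E'
from nav import *
print(did(x=1,y=-.94,az=-.7)); print(to(542.6,-114.4,170,96.8))
E
```

```text
[np.float64(325.7843938288238), np.float64(-217.83702386293575), 226.741, np.float64(67.54245850693209)]
{'x': np.float64(0.892), 'y': np.float64(0.804), 'z': 0.284, 'az': -0.488}
```

Request:
send_rows([
  {"x": 0.18, "y": 0.16, "z": 0, "ax": 0, "ay": 0, "az": -0.1, "jaw": 0.3},
  {"x": 0.36, "y": 0.32, "z": 0, "ax": 0, "ay": 0, "az": -0.2, "jaw": 0.3},
  {"x": 0.54, "y": 0.48, "z": 0.05, "ax": 0, "ay": 0, "az": -0.3, "jaw": 0.3},
  {"x": 0.72, "y": 0.64, "z": 0.15, "ax": 0, "ay": 0, "az": -0.4, "jaw": 0.3},
  {"x": 0.892, "y": 0.804, "z": 0.284, "ax": 0, "ay": 0, "az": -0.488, "jaw": 0.3},
  {"x": 0.892, "y": 0.804, "z": 0.284, "ax": 0, "ay": 0, "az": -0.488, "jaw": 0.3},
  {"x": 0.892, "y": 0.804, "z": 0.284, "ax": 0, "ay": 0, "az": -0.488, "jaw": 0.3},
  {"x": 0.892, "y": 0.804, "z": 0.284, "ax": 0, "ay": 0, "az": -0.488, "jaw": 0.3},
  {"x": 0.892, "y": 0.804, "z": 0.284, "ax": 0, "ay": 0, "az": -0.488, "jaw": 0.3},
  {"x": 0.892, "y": 0.804, "z": 0.284, "ax": 0, "ay": 0, "az": -0.488, "jaw": 0.3},
])

```text
time: 2.6
tool_pos: [542.4, -114.8, 170.6]
tcp_rot: [3.141, 0.001, 1.689]
contact_force: [-0.4, -0.6, -0.8]
grip_width: 59.7
finger_force: 0.0
```

```bash
python3 - <<'E'
from nav import *
print(did(x=.892,y=.804,z=.284,az=-.488)); print(to(542.6,-114.4,106,96.8))
from h import *
p,d=cap('side','s1.png'); 
o=bot.get_obs();print(o['tool_pos'],o['contact_force'])
m=bot.camera_model('side');f=210/np.tan(np.radians(m['vertical_fov'])/2)
def pj(P):
    c=m['R']@np.array(P)+m['t'];return c[:2]/c[2]*f+[m['cx'],m['cy']]
print(pj(o['tool_pos']),pj([542.6,-114.4,137]))
u,v=pj([542.6,-114.4,137]).astype(int)
a=p[max(v-60,0):v+50,u-70:u+70]
cv2.imwrite('pics/s1c.png',cv2.resize(a,None,fx=5,fy=5,interpolation=2)[:,:,::-1]);print(u,v)
E
```

```text
[np.float64(542.5383493563068), np.float64(-114.39175928697769), 169.94100000000003, 96.8224585069321]
{'x': np.float64(-0.0), 'y': np.float64(0.0), 'z': 0.32, 'az': 0.0}
[ 542.3967262  -114.7264213   170.42802851] [-0.15423185  0.24216051 -0.53592232]
[261.66476449 211.80636979] [261.86327096 223.59049166]
261 223
```

View pics/s1c.png

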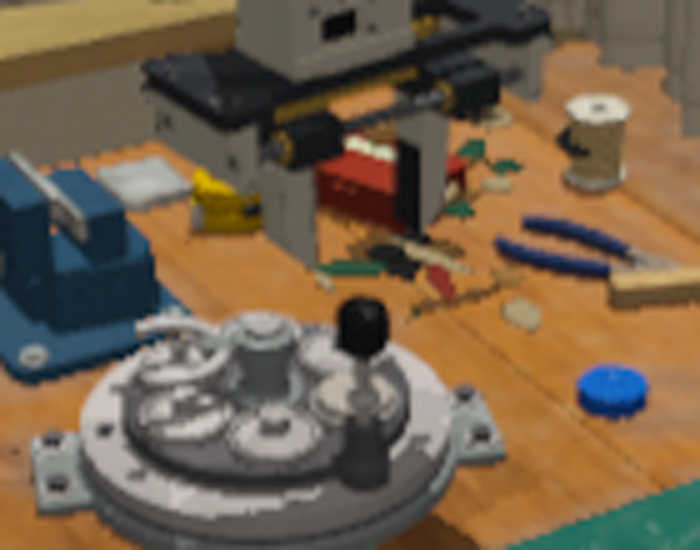

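The knob sits centred between the open fingers at about crop (362,325), so I'll descend and close.

Request:
send_rows([
  {"x": 0, "y": 0, "z": 0.08, "ax": 0, "ay": 0, "az": 0, "jaw": 0.1},
  {"x": 0, "y": 0, "z": 0.16, "ax": 0, "ay": 0, "az": 0, "jaw": 0.1},
  {"x": 0, "y": 0, "z": 0.24, "ax": 0, "ay": 0, "az": 0, "jaw": 0.0},
  {"x": 0, "y": 0, "z": 0.32, "ax": 0, "ay": 0, "az": 0, "jaw": -0.1},
  {"x": 0, "y": 0, "z": 0.32, "ax": 0, "ay": 0, "az": 0, "jaw": -0.2},
  {"x": 0, "y": 0, "z": 0.32, "ax": 0, "ay": 0, "az": 0, "jaw": -0.3},
  {"x": 0, "y": 0, "z": 0.32, "ax": 0, "ay": 0, "az": 0, "jaw": -0.36},
  {"x": 0, "y": 0, "z": 0.32, "ax": 0, "ay": 0, "az": 0, "jaw": -0.42},
  {"x": 0, "y": 0, "z": 0.32, "ax": 0, "ay": 0, "az": 0, "jaw": -0.5},
  {"x": 0, "y": 0, "z": 0.32, "ax": 0, "ay": 0, "az": 0, "jaw": -0.5},
])

```text
time: 3.9
tool_pos: [543.1, -114.6, 106.4]
tcp_rot: [3.14, 0.001, 1.69]
contact_force: [3.2, 0.2, 1.5]
grip_width: 25.4
finger_force: 30.0
```

```bash
python3 - <<'E'
from nav import *
print(did(z=.32))
from h import *
o=bot.get_obs();print(o['tool_pos'],o['contact_force'],o['moment'],o['finger_force'],o['grip_width'])
E
```

```text
[np.float64(542.5383493563068), np.float64(-114.39175928697769), 105.94100000000003, 96.8224585069321]
[ 543.14468379 -114.58091275  106.43868152] [3.20212411 0.19982653 1.51269375] [-0.01133088 -0.61721079  0.00866229] 30.000234186882153 25.35269516471931
```

Request:
send_rows([
  {"x": 0, "y": 0, "z": -0.007, "ax": 0, "ay": 0, "az": 0, "jaw": -0.5},
  {"x": 0, "y": 0, "z": -0.014, "ax": 0, "ay": 0, "az": 0, "jaw": -0.5},
  {"x": 0, "y": 0, "z": -0.021, "ax": 0, "ay": 0, "az": 0, "jaw": -0.5},
  {"x": 0, "y": 0, "z": -0.028, "ax": 0, "ay": 0, "az": 0, "jaw": -0.5},
  {"x": 0, "y": 0, "z": -0.035, "ax": 0, "ay": 0, "az": 0, "jaw": -0.5},
  {"x": 0, "y": 0, "z": -0.035, "ax": 0, "ay": 0, "az": 0, "jaw": -0.5},
  {"x": 0, "y": 0, "z": -0.035, "ax": 0, "ay": 0, "az": 0, "jaw": -0.5},
  {"x": 0, "y": 0, "z": -0.035, "ax": 0, "ay": 0, "az": 0, "jaw": -0.5},
  {"x": 0, "y": 0, "z": -0.035, "ax": 0, "ay": 0, "az": 0, "jaw": -0.5},
  {"x": 0, "y": 0, "z": -0.035, "ax": 0, "ay": 0, "az": 0, "jaw": -0.5},
])

```text
time: 5.15
tool_pos: [542.5, -114.4, 112.9]
tcp_rot: [-3.141, 0.0, 1.69]
contact_force: [-0.5, -3.6, -5.8]
grip_width: 25.5
finger_force: 30.0
```

```bash
python3 - <<'E'
from nav import *
print(did(z=-.035))
from h import *
o=bot.get_obs();print(o['tool_pos'],o['contact_force'],o['moment'],o['finger_force'],o['grip_width'])
# arc plan: 10 rows each, 1st call to -83 -> -128, yaw +11.8
c=np.array([532.2,-27]); q=load()
A=np.linspace(-83,-128,9)[1:]
for a in A:
    p=c+88*np.array([np.cos(np.radians(a)),np.sin(np.radians(a))]); print(to(*p,q[2],96.8+(-83-a)*35.3/145))
E
```

```text
[np.float64(542.5383493563068), np.float64(-114.39175928697769), 112.94100000000003, 96.8224585069321]
[ 542.49974529 -114.42059505  112.86000532] [-0.49422142 -3.62681859 -5.77772281] [-0.52659763  0.08186908 -0.02949897] 29.999101529829204 25.48421785530942
{'x': np.float64(0.002), 'y': np.float64(-0.041), 'z': 0.0, 'az': np.float64(-0.022)}
{'x': np.float64(0.008), 'y': np.float64(-0.084), 'z': 0.0, 'az': np.float64(-0.045)}
{'x': np.float64(0.019), 'y': np.float64(-0.126), 'z': 0.0, 'az': np.float64(-0.068)}
{'x': np.float64(0.033), 'y': np.float64(-0.167), 'z': 0.0, 'az': np.float64(-0.091)}
{'x': np.float64(0.051), 'y': np.float64(-0.206), 'z': 0.0, 'az': np.float64(-0.114)}
{'x': np.float64(0.073), 'y': np.float64(-0.243), 'z': 0.0, 'az': np.float64(-0.137)}
{'x': np.float64(0.099), 'y': np.float64(-0.277), 'z': 0.0, 'az': np.float64(-0.159)}
{'x': np.float64(0.128), 'y': np.float64(-0.31), 'z': 0.0, 'az': np.float64(-0.182)}
```

Request:
send_rows([
  {"x": 0.0, "y": -0.02, "z": 0, "ax": 0, "ay": 0, "az": -0.01, "jaw": -0.5},
  {"x": 0.001, "y": -0.041, "z": 0, "ax": 0, "ay": 0, "az": -0.022, "jaw": -0.5},
  {"x": 0.006, "y": -0.084, "z": 0, "ax": 0, "ay": 0, "az": -0.045, "jaw": -0.5},
  {"x": 0.017, "y": -0.126, "z": 0, "ax": 0, "ay": 0, "az": -0.068, "jaw": -0.5},
  {"x": 0.031, "y": -0.167, "z": 0, "ax": 0, "ay": 0, "az": -0.091, "jaw": -0.5},
  {"x": 0.049, "y": -0.206, "z": 0, "ax": 0, "ay": 0, "az": -0.114, "jaw": -0.5},
  {"x": 0.071, "y": -0.243, "z": 0, "ax": 0, "ay": 0, "az": -0.137, "jaw": -0.5},
  {"x": 0.097, "y": -0.277, "z": 0, "ax": 0, "ay": 0, "az": -0.159, "jaw": -0.5},
  {"x": 0.126, "y": -0.31, "z": 0, "ax": 0, "ay": 0, "az": -0.182, "jaw": -0.5},
  {"x": 0.126, "y": -0.31, "z": 0, "ax": 0, "ay": 0, "az": -0.182, "jaw": -0.5},
])

```text
time: 6.4
tool_pos: [477.0, -95.6, 112.9]
tcp_rot: [-3.141, -0.001, 1.882]
contact_force: [1.4, 4.3, -3.9]
grip_width: 25.1
finger_force: 30.0
```

```bash
cat > arc.py <<'E'
from nav import *
from h import *
def state(c):
    o=bot.get_obs();q=load();p=o['tool_pos'];a=np.degrees(np.arctan2(p[1]-c[1],p[0]-c[0]))
    r=np.array([np.cos(np.radians(a)),np.sin(np.radians(a))]);F=o['contact_force']
    print('cmd',np.round(q,2),'pos',p.round(2),'ang %.2f rad %.2f'%(a,np.hypot(*(p[:2]-c))),'Fr %.1f Ft %.1f Fz %.1f'%(F[:2]@r,F[1]*r[0]-F[0]*r[1],F[2]),'grip',o['grip_width'].round(1),'t',o['time'])
def arc(c,A,y0,y1,z=None):
    q=load()
    for a,yw in zip(A,np.linspace(y0,y1,len(A)+1)[1:]):
        p=np.array(c)+88*np.array([np.cos(np.radians(a)),np.sin(np.radians(a))]); print({k:float(v) for k,v in to(*p,z or q[2],yw).items()})
E
python3 - <<'E'
from arc import *
did(x=.126,y=-.31,az=-.182); c=np.array([532.2,-27.4]); state(c)
arc(c,np.linspace(-128,-178,10)[1:],load()[3],119.5)
E
```

```text
Traceback (most recent call last):
  File "arc.py", line 6, in state
    print('cmd',np.round(q,2),'pos',p.round(2),'ang %.2f rad %.2f'%(a,np.hypot(*(p[:2]-c))),'Fr %.1f Ft %.1f Fz %.1f'%(F[:2]@r,F[1]*r[0]-F[0]*r[1],F[2]),'grip',o['grip_width'].round(1),'t',o['time'])
                                                                                                                                                                ^^^^^^^^^^^^^^^^^^^^^
AttributeError: 'float' object has no attribute 'round'
```

```bash
sed -i "s/o\['grip_width'\].round(1)/o['grip_width']/" arc.py
python3 - <<'E'
from arc import *
c=np.array([533.3,-27.5]); state(c)
arc(c,np.linspace(-128.6,-178,10)[1:],load()[3],119.5)
E
```

```text
cmd [477.98 -96.74 112.94 107.74] pos [477.02 -95.64 112.87] ang -129.55 rad 88.37 Fr -4.2 Ft -1.6 Fz -3.9 grip 25.062874590708514 t 6.4
{'x': 0.038, 'y': -0.019, 'z': 0.0, 'az': -0.022}
{'x': 0.076, 'y': -0.037, 'z': 0.0, 'az': -0.044}
{'x': 0.115, 'y': -0.051, 'z': 0.0, 'az': -0.065}
{'x': 0.156, 'y': -0.062, 'z': 0.0, 'az': -0.087}
{'x': 0.198, 'y': -0.068, 'z': 0.0, 'az': -0.109}
{'x': 0.24, 'y': -0.071, 'z': 0.0, 'az': -0.131}
{'x': 0.282, 'y': -0.07, 'z': 0.0, 'az': -0.152}
{'x': 0.324, 'y': -0.064, 'z': 0.0, 'az': -0.174}
{'x': 0.365, 'y': -0.055, 'z': 0.0, 'az': -0.196}
```

Request:
send_rows([
  {"x": 0.019, "y": -0.01, "z": 0, "ax": 0, "ay": 0, "az": -0.011, "jaw": -0.5},
  {"x": 0.057, "y": -0.028, "z": 0, "ax": 0, "ay": 0, "az": -0.033, "jaw": -0.5},
  {"x": 0.096, "y": -0.044, "z": 0, "ax": 0, "ay": 0, "az": -0.055, "jaw": -0.5},
  {"x": 0.136, "y": -0.057, "z": 0, "ax": 0, "ay": 0, "az": -0.076, "jaw": -0.5},
  {"x": 0.177, "y": -0.065, "z": 0, "ax": 0, "ay": 0, "az": -0.098, "jaw": -0.5},
  {"x": 0.219, "y": -0.07, "z": 0, "ax": 0, "ay": 0, "az": -0.12, "jaw": -0.5},
  {"x": 0.261, "y": -0.071, "z": 0, "ax": 0, "ay": 0, "az": -0.142, "jaw": -0.5},
  {"x": 0.303, "y": -0.067, "z": 0, "ax": 0, "ay": 0, "az": -0.163, "jaw": -0.5},
  {"x": 0.34, "y": -0.061, "z": 0, "ax": 0, "ay": 0, "az": -0.183, "jaw": -0.5},
  {"x": 0.365, "y": -0.055, "z": 0, "ax": 0, "ay": 0, "az": -0.196, "jaw": -0.5},
])

```text
time: 7.65
tool_pos: [444.9, -30.0, 112.8]
tcp_rot: [-3.141, -0.0, 2.087]
contact_force: [-1.0, -1.8, -5.4]
grip_width: 25.4
finger_force: 30.0
```

```bash
python3 - <<'E'
from arc import *
did(x=.365,y=-.055,az=-.196)
c=np.array([533.3,-27.5]); state(c)
arc(c,np.linspace(-178,-220,10)[1:],load()[3],130)
E
```

```text
cmd [445.26 -30.56 112.94 119.5 ] pos [444.95 -29.96 112.81] ang -178.40 rad 88.39 Fr 1.0 Ft 1.7 Fz -5.4 grip 25.395116838530093 t 7.65
{'x': 0.031, 'y': 0.018, 'z': 0.0, 'az': -0.019}
{'x': 0.06, 'y': 0.038, 'z': 0.0, 'az': -0.039}
{'x': 0.088, 'y': 0.061, 'z': 0.0, 'az': -0.058}
{'x': 0.114, 'y': 0.086, 'z': 0.0, 'az': -0.078}
{'x': 0.138, 'y': 0.113, 'z': 0.0, 'az': -0.097}
{'x': 0.159, 'y': 0.141, 'z': 0.0, 'az': -0.117}
{'x': 0.178, 'y': 0.172, 'z': 0.0, 'az': -0.136}
{'x': 0.195, 'y': 0.204, 'z': 0.0, 'az': -0.156}
{'x': 0.209, 'y': 0.237, 'z': 0.0, 'az': -0.175}
```

Request:
send_rows([
  {"x": 0.015, "y": 0.009, "z": 0, "ax": 0, "ay": 0, "az": -0.01, "jaw": -0.5},
  {"x": 0.045, "y": 0.028, "z": 0, "ax": 0, "ay": 0, "az": -0.029, "jaw": -0.5},
  {"x": 0.074, "y": 0.049, "z": 0, "ax": 0, "ay": 0, "az": -0.049, "jaw": -0.5},
  {"x": 0.101, "y": 0.073, "z": 0, "ax": 0, "ay": 0, "az": -0.068, "jaw": -0.5},
  {"x": 0.126, "y": 0.099, "z": 0, "ax": 0, "ay": 0, "az": -0.088, "jaw": -0.5},
  {"x": 0.149, "y": 0.127, "z": 0, "ax": 0, "ay": 0, "az": -0.107, "jaw": -0.5},
  {"x": 0.169, "y": 0.156, "z": 0, "ax": 0, "ay": 0, "az": -0.127, "jaw": -0.5},
  {"x": 0.187, "y": 0.188, "z": 0, "ax": 0, "ay": 0, "az": -0.146, "jaw": -0.5},
  {"x": 0.202, "y": 0.22, "z": 0, "ax": 0, "ay": 0, "az": -0.165, "jaw": -0.5},
  {"x": 0.209, "y": 0.237, "z": 0, "ax": 0, "ay": 0, "az": -0.175, "jaw": -0.5},
])

```text
time: 8.9
tool_pos: [466.1, 29.8, 112.8]
tcp_rot: [3.142, -0.0, 2.27]
contact_force: [-3.8, 0.2, -5.0]
grip_width: 25.5
finger_force: 30.0
```

```bash
python3 - <<'E'
from arc import *
did(x=.209,y=.237,az=-.175)
c=np.array([533.3,-27.5]); state(c)
arc(c,[-222,-224,-226,-228],load()[3],132)
E
```

```text
cmd [465.93  29.16 112.94 130.  ] pos [466.1   29.75 112.83] ang 139.57 rad 88.28 Fr 3.0 Ft 2.3 Fz -5.0 grip 25.493347978170583 t 8.9
{'x': 0.002, 'y': 0.015, 'z': 0.0, 'az': -0.008}
{'x': 0.004, 'y': 0.03, 'z': 0.0, 'az': -0.017}
{'x': 0.005, 'y': 0.045, 'z': 0.0, 'az': -0.025}
{'x': 0.006, 'y': 0.061, 'z': 0.0, 'az': -0.033}
```

Request:
send_rows([
  {"x": 0.003, "y": 0.012, "z": 0.0, "ax": 0, "ay": 0, "az": -0.007, "jaw": -0.5},
  {"x": 0.005, "y": 0.024, "z": 0.007, "ax": 0, "ay": 0, "az": -0.014, "jaw": -0.5},
  {"x": 0.006, "y": 0.036, "z": 0.014, "ax": 0, "ay": 0, "az": -0.021, "jaw": -0.5},
  {"x": 0.007, "y": 0.048, "z": 0.021, "ax": 0, "ay": 0, "az": -0.027, "jaw": -0.5},
  {"x": 0.007, "y": 0.048, "z": 0.027, "ax": 0, "ay": 0, "az": -0.027, "jaw": -0.5},
  {"x": 0.007, "y": 0.048, "z": 0.027, "ax": 0, "ay": 0, "az": -0.027, "jaw": -0.5},
  {"x": 0.007, "y": 0.048, "z": 0.027, "ax": 0, "ay": 0, "az": -0.027, "jaw": -0.5},
  {"x": 0.007, "y": 0.048, "z": 0.027, "ax": 0, "ay": 0, "az": -0.027, "jaw": -0.5},
  {"x": 0.007, "y": 0.048, "z": 0.027, "ax": 0, "ay": 0, "az": -0.027, "jaw": -0.5},
  {"x": 0.007, "y": 0.048, "z": 0.027, "ax": 0, "ay": 0, "az": -0.027, "jaw": -0.5},
])

```text
time: 10.15
tool_pos: [472.5, 36.4, 107.6]
tcp_rot: [3.141, 0.0, 2.297]
contact_force: [-2.0, 3.5, -5.9]
grip_width: 25.5
finger_force: 30.0
```

```bash
python3 - <<'E'
from arc import *
did(x=.007,y=.048,z=.027,az=-.027)
c=np.array([532.9,-27.2]); state(c)
E
```

```text
cmd [472.38  36.41 107.54 131.62] pos [472.47  36.4  107.56] ang 133.54 rad 87.74 Fr 3.9 Ft -1.0 Fz -5.9 grip 25.534330813121244 t 10.15
```

Request:
send_rows([
  {"x": 0, "y": 0, "z": 0, "ax": 0, "ay": 0, "az": 0, "jaw": -0.42},
  {"x": 0, "y": 0, "z": 0, "ax": 0, "ay": 0, "az": 0, "jaw": -0.38},
  {"x": 0, "y": 0, "z": 0, "ax": 0, "ay": 0, "az": 0, "jaw": -0.36},
  {"x": 0, "y": 0, "z": 0, "ax": 0, "ay": 0, "az": 0, "jaw": -0.36},
  {"x": 0, "y": 0, "z": 0, "ax": 0, "ay": 0, "az": 0, "jaw": -0.36},
  {"x": 0, "y": 0, "z": 0, "ax": 0, "ay": 0, "az": 0, "jaw": -0.36},
  {"x": 0, "y": 0, "z": 0, "ax": 0, "ay": 0, "az": 0, "jaw": -0.36},
  {"x": 0, "y": 0, "z": 0, "ax": 0, "ay": 0, "az": 0, "jaw": -0.36},
  {"x": 0, "y": 0, "z": 0, "ax": 0, "ay": 0, "az": 0, "jaw": -0.36},
  {"x": 0, "y": 0, "z": 0, "ax": 0, "ay": 0, "az": 0, "jaw": -0.36},
])

```text
time: 11.4
tool_pos: [472.4, 36.4, 107.5]
tcp_rot: [-3.142, 0.0, 2.297]
contact_force: [0.7, 0.8, -0.1]
grip_width: 29.4
finger_force: 0.0
```

```bash
python3 - <<'E'
from arc import *
c=np.array([532.6,-27.]); state(c)
p,d=cap('side'); m=bot.camera_model('side');f=210/np.tan(np.radians(m['vertical_fov'])/2)
k=m['R']@np.array([473,37,123])+m['t'];u,v=(k[:2]/k[2]*f+[m['cx'],m['cy']]).astype(int);print(u,v)
a=cv2.resize(p[v-40:v+40,u-40:u+60],None,fx=4,fy=4,interpolation=2)
t,_=cap('top'); b=cv2.resize(t[215:310,225:330],None,fx=3.8,fy=3.8,interpolation=2)
H=max(a.shape[0],b.shape[0]); z=lambda i:cv2.copyMakeBorder(i,0,H-i.shape[0],0,0,0)
im=np.hstack([z(a),z(b)]);print(im.shape);cv2.imwrite('pics/rel.png',im[:,:,::-1])
E
```

```text
cmd [472.38  36.41 107.54 131.62] pos [472.41  36.42 107.49] ang 133.50 rad 87.44 Fr 0.1 Ft -1.1 Fz -0.1 grip 29.35142895954705 t 11.4
211 210
(361, 799, 3)
```

View pics/rel.png

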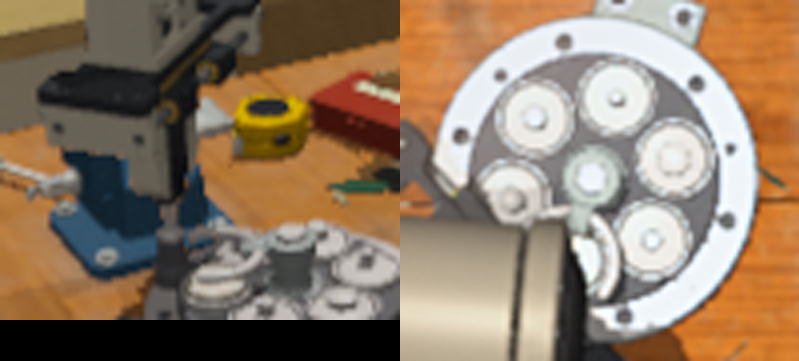

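The side view shows the knob riding just right of the near finger, bottom at about crop (180,200), with the stem below it. Now I'll tighten the cage and nudge about 2 mm.

Request:
send_rows([
  {"x": 0, "y": 0, "z": 0, "ax": 0, "ay": 0, "az": 0, "jaw": -0.4},
  {"x": 0, "y": 0.002, "z": 0, "ax": 0, "ay": 0, "az": 0, "jaw": -0.4},
  {"x": 0, "y": 0.004, "z": 0, "ax": 0, "ay": 0, "az": 0, "jaw": -0.4},
  {"x": 0, "y": 0.006, "z": 0, "ax": 0, "ay": 0, "az": 0, "jaw": -0.4},
  {"x": 0, "y": 0.008, "z": 0, "ax": 0, "ay": 0, "az": 0, "jaw": -0.4},
  {"x": 0, "y": 0.01, "z": 0, "ax": 0, "ay": 0, "az": 0, "jaw": -0.4},
  {"x": 0, "y": 0.012, "z": 0, "ax": 0, "ay": 0, "az": 0, "jaw": -0.4},
  {"x": 0, "y": 0.014, "z": 0, "ax": 0, "ay": 0, "az": 0, "jaw": -0.4},
  {"x": 0, "y": 0.015, "z": 0, "ax": 0, "ay": 0, "az": 0, "jaw": -0.4},
  {"x": 0, "y": 0.015, "z": 0, "ax": 0, "ay": 0, "az": 0, "jaw": -0.4},
])

```text
time: 12.75
tool_pos: [474.5, 38.3, 107.4]
tcp_rot: [-3.141, -0.0, 2.297]
contact_force: [-2.7, -4.0, 0.4]
grip_width: 27.6
finger_force: 1.8
```

```bash
cat >> arc.py <<'E'
def stem(tag):
    p,d=cap('side'); np.save(tag+'.npy',p)
    g=p.mean(2)[195:250,:]; print(tag,[(195+i,g[i,208:222].astype(int).tolist()) for i in range(15,35,1)])
E
python3 - <<'E'
from arc import *
did(y=.015)
c=np.array([532.6,-27.]); state(c); stem('s2')
X=bot.camera_model('side');print([ (X['R']@np.array([474,38,z])+X['t']) for z in (108,96)])
E
```

```text
cmd [474.63  38.4  107.54 131.62] pos [474.49  38.35 107.44] ang 131.64 rad 87.45 Fr -1.2 Ft 4.7 Fz 0.4 grip 27.57457149574885 t 12.75
s2 [(210, [94, 88, 92, 85, 81, 59, 28, 14, 16, 17, 64, 83, 107, 119]), (211, [93, 93, 95, 85, 81, 60, 29, 17, 16, 16, 59, 90, 85, 115]), (212, [94, 94, 93, 80, 80, 64, 32, 16, 14, 16, 49, 90, 74, 108]), (213, [93, 94, 93, 77, 79, 70, 36, 14, 13, 41, 60, 68, 51, 93]), (214, [93, 93, 94, 85, 80, 69, 34, 14, 12, 54, 63, 56, 41, 56]), (215, [93, 94, 93, 88, 82, 75, 38, 12, 12, 36, 48, 47, 39, 43]), (216, [88, 89, 89, 87, 83, 81, 43, 12, 12, 37, 40, 37, 36, 36]), (217, [77, 75, 79, 81, 80, 81, 43, 15, 12, 61, 50, 36, 37, 34]), (218, [70, 55, 60, 64, 66, 69, 37, 13, 25, 72, 52, 35, 38, 36]), (219, [55, 38, 18, 23, 25, 35, 22, 43, 43, 37, 36, 36, 37, 36]), (220, [35, 37, 27, 50, 39, 32, 53, 63, 46, 36, 36, 35, 35, 34]), (221, [37, 37, 37, 82, 74, 66, 85, 58, 37, 36, 36, 35, 36, 36]), (222, [35, 35, 37, 74, 85, 87, 86, 54, 35, 37, 36, 35, 35, 38]), (223, [36, 35, 36, 37, 78, 87, 82, 51, 37, 36, 36, 34, 37, 40]), (224, [36, 37, 37, 36, 79, 88, 82, 53, 36, 36, 35, 34, 35, 41]), (225, [36, 35, 37, 36, 78, 88, 82, 52, 35, 35, 35, 34, 36, 46]), (226, [36, 36, 36, 58, 82, 90, 85, 65, 71, 57, 45, 50, 72, 82]), (227, [36, 36, 62, 86, 94, 98, 97, 90, 95, 79, 77, 85, 103, 104]), (228, [48, 52, 78, 93, 100, 106, 105, 93, 84, 75, 94, 101, 101, 97]), (229, [71, 75, 64, 76, 89, 94, 92, 76, 65, 60, 87, 93, 91, 85])]
[array([-198.81160013,    3.94327599, 1210.66499919]), array([-198.94520938,   14.51709645, 1216.33742984])]
```

Still riding: the stem shows from row 220, as expected for the upper position. One more small step.

Request:
send_rows([
  {"x": 0, "y": 0.001, "z": 0, "ax": 0, "ay": 0, "az": 0, "jaw": -0.4},
  {"x": 0, "y": 0.002, "z": 0, "ax": 0, "ay": 0, "az": 0, "jaw": -0.4},
  {"x": 0, "y": 0.003, "z": 0, "ax": 0, "ay": 0, "az": 0, "jaw": -0.4},
  {"x": 0, "y": 0.004, "z": 0, "ax": 0, "ay": 0, "az": 0, "jaw": -0.4},
  {"x": 0, "y": 0.005, "z": 0, "ax": 0, "ay": 0, "az": 0, "jaw": -0.4},
  {"x": 0, "y": 0.006, "z": 0, "ax": 0, "ay": 0, "az": 0, "jaw": -0.4},
  {"x": 0, "y": 0.007, "z": 0, "ax": 0, "ay": 0, "az": 0, "jaw": -0.4},
  {"x": 0, "y": 0.008, "z": 0, "ax": 0, "ay": 0, "az": 0, "jaw": -0.4},
  {"x": 0, "y": 0.009, "z": 0, "ax": 0, "ay": 0, "az": 0, "jaw": -0.4},
  {"x": 0, "y": 0.009, "z": 0, "ax": 0, "ay": 0, "az": 0, "jaw": -0.4},
])

```text
time: 14.05
tool_pos: [476.1, 39.6, 107.5]
tcp_rot: [3.141, 0.0, 2.297]
contact_force: [-1.2, -2.3, -0.2]
grip_width: 27.4
finger_force: 1.6
```

```bash
python3 - <<'E'
from arc import *
did(y=.009)
c=np.array([532.6,-27.]); state(c)
p,_=cap('side'); g=p.mean(2); q=np.load('s2.npy').mean(2)
for i in range(214,230): print(i,q[i,208:222].astype(int),g[i,208:222].astype(int))
E
```

```text
cmd [475.97  39.59 107.54 131.62] pos [476.06  39.63 107.51] ang 130.32 rad 87.39 Fr -1.0 Ft 2.4 Fz -0.2 grip 27.435111234447472 t 14.05
214 [93 93 94 85 80 69 34 14 12 54 63 56 41 56] [94 93 94 90 83 82 45 17 15 11 53 57 40 56]
215 [93 94 93 88 82 75 38 12 12 36 48 47 39 43] [90 92 93 97 86 81 48 19 13 13 41 48 40 44]
216 [88 89 89 87 83 81 43 12 12 37 40 37 36 36] [82 85 86 95 85 81 50 19 13 11 33 37 36 36]
217 [77 75 79 81 80 81 43 15 12 61 50 36 37 34] [78 70 71 73 77 80 53 22 13 21 34 35 37 36]
218 [70 55 60 64 66 69 37 13 25 72 52 35 38 36] [67 47 47 50 60 64 46 22 24 37 36 36 38 36]
219 [55 38 18 23 25 35 22 43 43 37 36 36 37 36] [36 40 44 32 17 12 13 42 42 38 35 36 37 34]
220 [35 37 27 50 39 32 53 63 46 36 36 35 35 34] [36 37 55 45 52 57 54 60 47 36 37 36 35 35]
221 [37 37 37 82 74 66 85 58 37 36 36 35 36 36] [36 36 37 36 77 87 83 53 38 37 35 35 36 38]
222 [35 35 37 74 85 87 86 54 35 37 36 35 35 38] [36 35 35 37 77 88 84 53 38 37 35 35 36 38]
223 [36 35 36 37 78 87 82 51 37 36 36 34 37 40] [36 37 36 36 77 88 85 54 36 36 36 36 35 40]
224 [36 37 37 36 79 88 82 53 36 36 35 34 35 41] [36 36 37 36 76 88 86 55 37 36 35 35 35 41]
225 [36 35 37 36 78 88 82 52 35 35 35 34 36 46] [37 36 35 37 76 88 86 70 45 34 35 36 35 46]
226 [36 36 36 58 82 90 85 65 71 57 45 50 72 82] [36 37 37 62 82 90 87 90 74 51 47 50 73 82]
227 [ 36  36  62  86  94  98  97  90  95  79  77  85 103 104] [ 38  38  36  90  97  98  98  98  93  73  77  85 104 104]
228 [ 48  52  78  93 100 106 105  93  84  75  94 101 101  97] [ 48  52  53  91  97 100 101  99  85  69  93 101 101  97]
229 [71 75 64 76 89 94 92 76 65 60 87 93 91 85] [71 75 68 70 75 81 79 74 59 49 85 93 91 85]
```

Request:
send_rows([
  {"x": 0, "y": 0, "z": 0, "ax": 0, "ay": 0, "az": 0, "jaw": -0.36},
  {"x": 0, "y": 0, "z": 0, "ax": 0, "ay": 0, "az": 0, "jaw": -0.3},
  {"x": 0, "y": 0, "z": 0, "ax": 0, "ay": 0, "az": 0, "jaw": -0.3},
  {"x": 0, "y": 0, "z": 0, "ax": 0, "ay": 0, "az": 0, "jaw": -0.3},
  {"x": 0, "y": 0, "z": 0, "ax": 0, "ay": 0, "az": 0, "jaw": -0.3},
  {"x": 0, "y": 0, "z": -0.05, "ax": 0, "ay": 0, "az": 0, "jaw": -0.3},
  {"x": 0, "y": 0, "z": -0.1, "ax": 0, "ay": 0, "az": 0, "jaw": -0.3},
  {"x": 0, "y": 0, "z": -0.17, "ax": 0, "ay": 0, "az": 0, "jaw": -0.3},
  {"x": 0, "y": 0, "z": -0.17, "ax": 0, "ay": 0, "az": 0, "jaw": -0.3},
  {"x": 0, "y": 0, "z": -0.17, "ax": 0, "ay": 0, "az": 0, "jaw": -0.3},
])

```text
time: 15.35
tool_pos: [475.9, 39.6, 141.6]
tcp_rot: [3.142, 0.0, 2.297]
contact_force: [-0.5, -0.2, -0.5]
grip_width: 32.1
finger_force: 0.0
```

```bash
python3 - <<'E'
from arc import *
did(z=-.17)
c=np.array([533.1,-27.5]); state(c)
p,d=cap('side'); a=cv2.resize(p[180:250,180:270],None,fx=4.4,fy=4.4,interpolation=2)
t,_=cap('top','top2.png'); b=cv2.resize(t[215:310,225:330],None,fx=3.8,fy=3.8,interpolation=2)
H=max(a.shape[0],b.shape[0]); z=lambda i:cv2.copyMakeBorder(i,0,H-i.shape[0],0,0,0)
im=np.hstack([z(a),z(b)]);cv2.imwrite('pics/up.png',im[:,:,::-1])
X=world('side',d)[195:222,200:235]; m=(X[...,2]>90)&(X[...,2]<140)&(np.hypot(X[...,0]-475,X[...,1]-39)<20); print(m.sum(),np.nanmax(X[m],0),np.nanmin(X[m],0))
# turret rotation between the two top pictures: polar-warp correlation about the axis at anvil height
def pol(i):
    m=bot.camera_model('top');f=210/np.tan(np.radians(m['vertical_fov'])/2)
    A=np.radians(np.arange(0,360,.25));R=np.arange(36,70,1.)
    P=np.stack([532.1+R[:,None]*np.cos(A),-27.1+R[:,None]*np.sin(A),0*R[:,None]+0*A+47],-1)@m['R'].T+m['t']
    u=P[...,0]/P[...,2]*f+m['cx'];v=P[...,1]/P[...,2]*f+m['cy']
    return cv2.remap(i.astype(np.float32),u.astype(np.float32),v.astype(np.float32),cv2.INTER_CUBIC)
A0=pol(cv2.imread('pics/top0.png',0));A1=pol(cv2.imread('pics/top2.png',0))
# visible sector both: compare now-sector [-120,100] deg
S=np.r_[960:1440,0:380]
best=[]
for k in range(-620,-540):
    B=np.roll(A0,k,1); best.append((np.corrcoef(B[:,S].ravel(),A1[:,S].ravel())[0,1],k*.25))
print(sorted(best)[-5:])
E
```

```text
cmd [475.97  39.59 141.54 131.62] pos [475.88  39.59 141.58] ang 130.46 rad 88.18 Fr 0.1 Ft 0.5 Fz -0.5 grip 32.064074568847744 t 15.35
110 [486.48754047  47.78396273 126.53885612] [460.31341069  21.93439127  91.56365863]
[(np.float64(0.8065068292523233), -147.25), (np.float64(0.8070740798160058), -146.25), (np.float64(0.8099005315077876), -147.0), (np.float64(0.8101960103824174), -146.5), (np.float64(0.8111415400548897), -146.75)]
```

View pics/up.png

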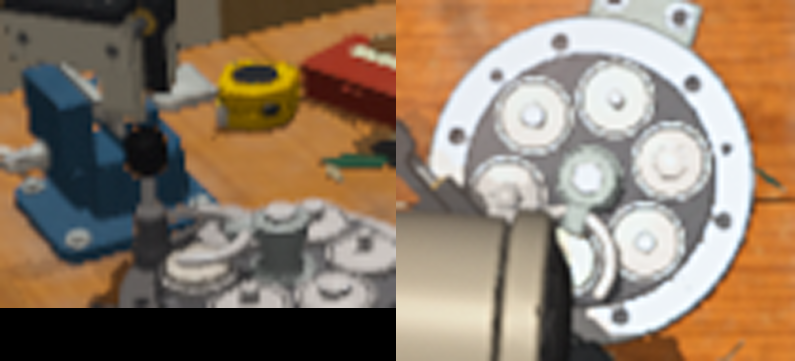

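The knob now looks lower: centre at crop (147,150), with a shorter stem than at the start. I'll check that numerically against the first picture.

```bash
python3 - <<'E'
from arc import *
p,d=cap('side'); X1=world('side',d); X0=np.load('side0.npy'); q=cv2.imread('pics/side0.png')[:,:,::-1]
for n,im,X,xy in(('start',q,X0,(543,-114)),('now',p,X1,(475.5,39))):
    m=(np.hypot(X[...,0]-xy[0],X[...,1]-xy[1])<17)&(X[...,2]>85)&(X[...,2]<142)&(im.mean(2)<60)
    v,u=np.nonzero(m); P=X[m]; print(n,m.sum(),'rows',v.min(),v.max(),'cols',u.min(),u.max(),'med',np.median(P,0).round(1),'z pct',np.percentile(P[:,2],[2,50,98]).round(1))
    # column profile through the stem
    uc=int(np.median(u)); print([(r,int(im[r,uc].mean()),round(float(X[r,uc,2]))) for r in range(v.min()-2,v.max()+18)])
E
```

```text
start 97 rows 223 234 cols 258 268 med [ 540.9 -124.   128.8] z pct [114.7 128.8 137.5]
[(221, 110, 0), (222, 71, 136), (223, 42, 137), (224, 54, 137), (225, 69, 135), (226, 65, 136), (227, 24, 134), (228, 19, 131), (229, 18, 128), (230, 15, 126), (231, 16, 122), (232, 14, 119), (233, 14, 117), (234, 36, 114), (235, 73, 109), (236, 94, 102), (237, 94, 101), (238, 95, 95), (239, 95, 93), (240, 95, 91), (241, 100, 90), (242, 112, 85), (243, 112, 84), (244, 97, 82), (245, 92, 78), (246, 91, 70), (247, 84, 69), (248, 62, 67), (249, 50, 66), (250, 48, 64), (251, 46, 60)]
now 106 rows 209 220 cols 208 217 med [472.2  30.3 115.2] z pct [ 98.9 115.2 125. ]
[(207, 68, 145), (208, 28, 83), (209, 14, 124), (210, 16, 126), (211, 18, 123), (212, 21, 121), (213, 19, 123), (214, 14, 121), (215, 14, 114), (216, 14, 113), (217, 11, 110), (218, 13, 107), (219, 19, 104), (220, 53, 101), (221, 77, 92), (222, 77, 86), (223, 78, 87), (224, 76, 84), (225, 75, 79), (226, 83, 77), (227, 96, 74), (228, 96, 72), (229, 76, 69), (230, 52, 66), (231, 41, 65), (232, 41, 60), (233, 42, 60), (234, 41, 55), (235, 42, 52), (236, 46, 48), (237, 46, 47)]
```

The knob top fell from 137.5 to 125 mm, so the pin is home. The plain dished anvil shows under the foot at crop (578,265), and the five anvils with stubs are all elsewhere. Now I'll retract and hand in.

Request:
send_rows([
  {"x": 0, "y": 0, "z": -0.1, "ax": 0, "ay": 0, "az": 0, "jaw": -0.3},
  {"x": 0, "y": 0, "z": -0.2, "ax": 0, "ay": 0, "az": 0, "jaw": -0.3},
  {"x": 0, "y": 0, "z": -0.3, "ax": 0, "ay": 0, "az": 0, "jaw": -0.3},
  {"x": 0, "y": 0, "z": -0.3, "ax": 0, "ay": 0, "az": 0, "jaw": -0.3},
  {"x": 0, "y": 0, "z": -0.3, "ax": 0, "ay": 0, "az": 0, "jaw": -0.3},
  {"x": 0, "y": 0, "z": -0.3, "ax": 0, "ay": 0, "az": 0, "jaw": -0.3},
  {"x": 0, "y": 0, "z": -0.3, "ax": 0, "ay": 0, "az": 0, "jaw": -0.3},
  {"x": 0, "y": 0, "z": -0.3, "ax": 0, "ay": 0, "az": 0, "jaw": -0.3},
  {"x": 0, "y": 0, "z": -0.3, "ax": 0, "ay": 0, "az": 0, "jaw": -0.3},
  {"x": 0, "y": 0, "z": -0.3, "ax": 0, "ay": 0, "az": 0, "jaw": -0.3},
])

```text
time: 16.75
tool_pos: [476.0, 39.6, 201.5]
tcp_rot: [-3.142, 0.0, 2.297]
contact_force: [1.3, -0.3, 0.3]
grip_width: 31.9
finger_force: 0.0
```

```bash
python3 -c "
from plant import bot
print(bot.close_job())"
```

```text
the job is handed in; nothing more can be done
None
```

I swung the turret about 146° clockwise (the shorter way) and handed the job in at 16.75 s: the dished anvil is under the foot and the pin is home, its knob top down from 137.5 to 125 mm; the pin probably dropped a step or two before I noticed, so I nudged it sideways in the hole, with readings of at most about 5 N.

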